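Take the strainer out of a coolant tank's filler port

ROBOT

A 6-joint arm with a two-finger parallel gripper is mounted at the origin on the work surface. World frame = base frame: x ahead of the robot, y to its left, z up, the work surface at z = 0. Lengths are in mm, angles in rad, forces in N, time in s.
With the tool pointing down it reaches from about 300 to 775 mm from the base axis. Payload 14.6 kg.
Tool frame: the origin (TCP) lies midway between the tips of the shut fingers; the grasp point (between the pads) lies grasp_offset behind it (grasp_offset is the distance from the TCP to the grasp point, in mm); z points along the fingers, y is the line along which they close (so a half turn about z gives the same grasp; the last joint's range is limited). The gripper opens to 94 mm and grips with 3 to 60 N. Pads are 16 mm wide; open, the fingers measure 119 mm over their backs; the gripper's body (75 mm by 177 mm) begins 78 mm behind the grasp point.
Start: joints at [1.183, 0.3, 1.521, -0, 1.321, -0.067], TCP at [173.426, 521.932, 205.446] pointing down, gripper open.
Joint ranges: [-3.03, 3.03], [-0.79, 2.21], [0.23, 2.52], [-1.04, 4.18], [0, 3.07], [-2.55, 2.55]. Speed limits (rad/s): [2.22, 2.22, 2.57, 3.14, 3.14, 3.14].

INTERFACE

Orientations are given as [roll, pitch, yaw] about the fixed x, y, z axes, in that order (R = Rz(yaw) Ry(pitch) Rx(roll)).
In Python, from cell import * gives the robot as it stands. The module is installed in compiled form; this text tells all that it offers.
- The arm moves only by the shell command python3 -m jog 'ROWS' [FORCE]. ROWS is JSON, a list of rows, each a list of 3 entries, a list of its own where there are three numbers: the finger opening in mm, from 0 to 94, then the shift along the tool's x, y, z in units of 50 mm (1.0 is 50 mm), then the turn about the tool's z in units of 180 degrees (1.0 is 180 degrees). In form: [[fingers, [dx, dy, dz], twist], ...]. A call has 1 to 20 rows; each row shifts and turns the commanded pose from where the row before left it, along the tool's axes as they then stand; what a row does not reach is not made up. A row lasts 1/10 s, in which the tool goes at most 50 mm and 8.59 degrees, less where a joint would pass 70% of its speed; a pose out of reach is approached as far as the arm can. A call with a number of a shift or a turn outside -1 to 1 is refused whole. A call with a gripper value outside its range is refused whole. The fingers move at their own pace and stop on an object; FORCE is the grip in N (left out, the last holds). Time passes only in rows, so rows that do not move let the fingers close. It gives the time, the measured TCP pose, the force, the opening and the grip force at its end, in the units of the state.
- read_state(): the state, without advancing time (a new reading comes with each control period).
- camera(name): name is "scene" or "top" or "wrist"; returns the picture (384x512x3 uint8, red, green, blue); there is no depth.
- calibration(name): a dict with "mtx" (3x3 intrinsics, pixels), "distortion" ([k1, k2, p1, p2, k3] as OpenCV has them; the pictures are not rectified), "cam_to_world" (4x4, takes a point from camera to world coordinates); the wrist camera has in their place "hand_eye" (4x4, takes a point from camera to tool coordinates, whose origin is the TCP and whose axes are the flange's). Camera axes: x right, y down, z forward; pixel columns grow to the right and rows downward; lengths in mm; the calibration is good to about 2 mm. A picture is of the moment at which its call begins: read the wrist's pose just before it. calibration takes no time and is no camera call.
- sign_off(): hands the job in; it is judged then, once.
Trained networks look in the newest picture that a camera, given by its name, has taken for a name from the list of things; names that differ only in an ending like _2 or _b are one class to them, and where a whole thing is asked for, a point or a joint stands for the part that bears it (a point fixed in the world has none). Each returns a list of dicts, best first, with "conf" (0 to 1); they miss things now and then, are a little off and sometimes report something else, mostly with a low value. They report only what shows in the picture. A call takes as long as a camera call. They do not tell look-alikes from the thing itself.
- regions_of(camera, query): "pixels" (384x512 bool, what is visible of it) and "rect" ([centre column, centre row, width, height] in pixels, round what is visible of it).
The state is a dict: "clock": time; "joints": joint angles; "qd": joint speeds; "effort": joint torques, N m; "eef_pos": TCP position; "eef_rot": TCP orientation; "wrist_force": force on the tool from outside, world axes, zero at the start; "moment": the same for the moment, N m; "finger_gap": finger opening in mm; "finger_force": force on a finger pad.
Only numpy, scipy, OpenCV 4.12 (cv2) and the standard library are available. Lean on these libraries where they do the work, as an engineer would, in place of code of your own. Each camera call takes 0.05 s, during which the arm holds its last target. There are 200 camera calls.

TASK

The small coolant tank has been drained for cleaning. Swing its flat cover sideways on the pivot screw until the filler port is wholly uncovered, lift the strainer basket out by the bar across its mouth and stand it upright in the drip tray, without dropping it. Then let go of it and swing the cover back over the port, fully home against its stop, so that no chips fall in, leaving the bottle and the brush undisturbed.

Things in the scene. Friction and masses are not known exactly. Their poses are not given: they have to be found in the camera images.
- tank: Grey sheet-steel coolant tank, 300 (x) x 400 (y) x 130 mm high, fixed to the bench; origin at the centre of its underside, z up. On its top: the filler port with the swing cover (middle), and an upright blue finned pump motor (about 105 mm across with its fan cowl, top 280 mm above the bench) centred at x +45, y +138 mm, with a black terminal box on its +x side.
- port (a point): Centre of the rim of the filler port: a round aluminium collar of 120 mm outer and 107 mm inner diameter standing 20 mm above the tank's top; this point is at the rim's height, 150 mm above the bench, at x -45, y 0 mm of the tank. Axes as the tank's.
- cover (a joint): Angle (rad) of the swing cover about its vertical pivot screw. 0 = fully home on its stop, centred over the port; grows anticlockwise seen from above, towards the tank's -y side, to an end stop at 1.75. From 1.0 the port is wholly uncovered. At the start up to 0.25 ajar. It stays where it is left: friction about 0.2 N m (1 N at the knob), no spring.
- pivot (a point): On the axis of the pivot screw, at the cover's top face, 162 mm above the bench, at x +95, y 0 mm of the tank. Axes as the tank's. At joint 0 the cover points from here along the tank's -x.
- cover_knob (a point): Grip point on the upright black round knob near the cover's free end, 185 mm from the pivot axis and 185 mm above the bench. Knob: a stem of 24 mm diameter with a 29 mm head, its top 202 mm above the bench, its foot at the cover's top face (162 mm). The x axis points from the knob to the pivot screw and turns with the cover.
- strainer: Slotted hollow aluminium strainer basket, open on top: 100 mm diameter, 94 mm high, with a flange 120 mm across and 4 mm thick round its mouth (94 mm inside); about 0.35 kg. Origin at the centre of its underside, z up. It hangs in the port, flange on the collar's rim, 3 mm play all round, turned up to 0.6 rad from the tank. Hidden while the cover is closed.
- strainer_bar (a point): Centre of the fixed flat steel bar across the strainer's mouth, by which it is lifted: 12 mm wide, 14 mm high, 96 mm long, along the strainer's x axis, its top 6 mm below the flange's top; this point is 81 mm above the strainer's underside. The basket is empty for 70 mm below the bar, and free for 41 mm on either side of the bar at mid-length. Axes as the strainer's.
- tray: Dark steel drip tray standing loose on the bench, 240 (x) x 180 (y) x 28 mm high, walls and floor 3 mm; 0.9 kg, empty. Origin at the centre of its underside, z up.
- bottle: Bystander: white bottle, 70 mm diameter, 190 mm high, standing beyond the tray; origin at the centre of its underside.
- brush: Bystander: cleaning brush, 220 mm long, lying flat on the bench to the right of the tray as the robot sees it; origin under its middle, bristles towards +x.
- cover_centre (a point): Centre of the cover's disc, at its top face, 140 mm from the pivot axis. The cover is a bare 4 mm steel plate, its underside 158 mm above the bench: a disc of 136 mm diameter with a 50 mm wide arm to the pivot.
There are look-alikes about, which are no part of the job. There is more than one size of the strainer; the one meant has the size given above.

How it is judged:
By the outcome, as a careful person would: the job done as asked, in the order asked, and still so for the second after the job is handed in, with the robot touching nothing.
It also fails if it takes over 72 s, if anything falls off the work surface, if the arm or the gripper's body presses on something with over 40 N, if the wrist force passes 120 N, or if a joint passes its speed limit or range.

## Working session

There is one attempt and no reset: what is moved stays moved. The work goes in short steps, Python scripts to look and compute and a shell command to move; the robot and the scene stay as the last step left them, time stands still between calls to the robot, and variables do not carry over. Pictures are saved under pics/ and viewed, at most 10 in all, crops included, and the job is handed in when it is done.

```bash
mkdir -p pics
python3 - <<'E'
from cell import *
import cv2, numpy as np
s=read_state(); print({k:np.round(v,3).tolist() for k,v in s.items()})
try: print(grasp_offset)
except Exception as e: print(e)
a=camera("scene"); b=camera("top"); 
for n in("scene","top"):
    c=calibration(n); print(n,np.round(c["mtx"],1).tolist(),np.round(c["distortion"],3),np.round(c["cam_to_world"],3).tolist())
print(np.round(calibration("wrist")["mtx"],1).tolist(),np.round(calibration("wrist")["distortion"],3),np.round(calibration("wrist")["hand_eye"],3).tolist())
cv2.imwrite("pics/a.png",cv2.cvtColor(a,cv2.COLOR_RGB2BGR));cv2.imwrite("pics/b.png",cv2.cvtColor(b,cv2.COLOR_RGB2BGR))
for n in("scene","top"):
  for q in("tank","cover","cover_knob","strainer","tray","bottle","brush"):
    for r in regions_of(n,q): print(n,q,round(r["conf"],2),np.round(r["rect"]).tolist())
E
```

```text
{'clock': 0.0, 'joints': [1.183, 0.3, 1.522, 0.0, 1.321, -0.067], 'qd': [0.001, -0.0, 0.001, -0.001, 0.001, -0.0], 'effort': [0.001, -53.18, -35.275, 0.071, 0.024, -0.0], 'eef_pos': [173.32, 521.685, 204.867], 'eef_rot': [-3.14, -0.0, 2.821], 'wrist_force': [-1.058, -0.153, 0.115], 'moment': [0.019, 0.033, -0.09], 'finger_force': 0.0, 'finger_gap': 93.696}
18.8
scene [[379.9, 0.0, 254.4], [0.0, 379.9, 191.0], [0.0, 0.0, 1.0]] [-0.042  0.     0.     0.     0.   ] [[-0.454, 0.607, -0.652, 1345.177], [0.891, 0.296, -0.345, 379.709], [-0.016, -0.737, -0.675, 987.862], [0.0, 0.0, 0.0, 1.0]]
top [[353.4, 0.0, 255.0], [0.0, 353.4, 189.8], [0.0, 0.0, 1.0]] [-0.055  0.     0.     0.     0.   ] [[0.007, -0.989, 0.148, 359.259], [-1.0, -0.007, -0.001, -74.575], [0.002, -0.148, -0.989, 1189.012], [0.0, 0.0, 0.0, 1.0]]
[[345.3, 0.0, 259.7], [0.0, 345.3, 190.8], [0.0, 0.0, 1.0]] [-0.097  0.     0.     0.     0.   ] [[-0.0, -0.97, -0.244, 70.459], [1.0, -0.001, 0.001, 0.533], [-0.002, -0.244, 0.97, -180.033], [0.0, 0.0, 0.0, 1.0]]
scene tank 0.83 [309.0, 236.0, 163.0, 140.0]
scene cover 0.97 [305.0, 208.0, 47.0, 57.0]
scene cover_knob 0.67 [305.0, 208.0, 48.0, 58.0]
scene strainer 0.76 [393.0, 300.0, 27.0, 33.0]
scene tray 0.97 [189.0, 197.0, 72.0, 58.0]
scene bottle 0.73 [161.0, 224.0, 24.0, 51.0]
scene brush 0.69 [189.0, 195.0, 75.0, 58.0]
scene brush 0.53 [135.0, 176.0, 40.0, 35.0]
top tank 0.94 [187.0, 179.0, 151.0, 125.0]
top cover_knob 0.73 [190.0, 175.0, 48.0, 76.0]
top strainer 0.95 [143.0, 264.0, 24.0, 26.0]
top strainer 0.81 [168.0, 193.0, 18.0, 38.0]
top strainer 0.75 [100.0, 151.0, 31.0, 30.0]
top tray 0.75 [334.0, 190.0, 65.0, 79.0]
top bottle 0.77 [317.0, 121.0, 26.0, 35.0]
top brush 0.56 [406.0, 199.0, 12.0, 61.0]
```

Run:
```python
import cv2
a=cv2.imread("pics/a.png");b=cv2.imread("pics/b.png")
cv2.imwrite("pics/a2.png",cv2.resize(a[110:360,90:440],None,fx=2.2,fy=2.2,interpolation=cv2.INTER_CUBIC))
cv2.imwrite("pics/b2.png",cv2.resize(b[80:300,70:430],None,fx=2.2,fy=2.2,interpolation=cv2.INTER_CUBIC))
```

```text
(no output)
```

View pics/a2.png

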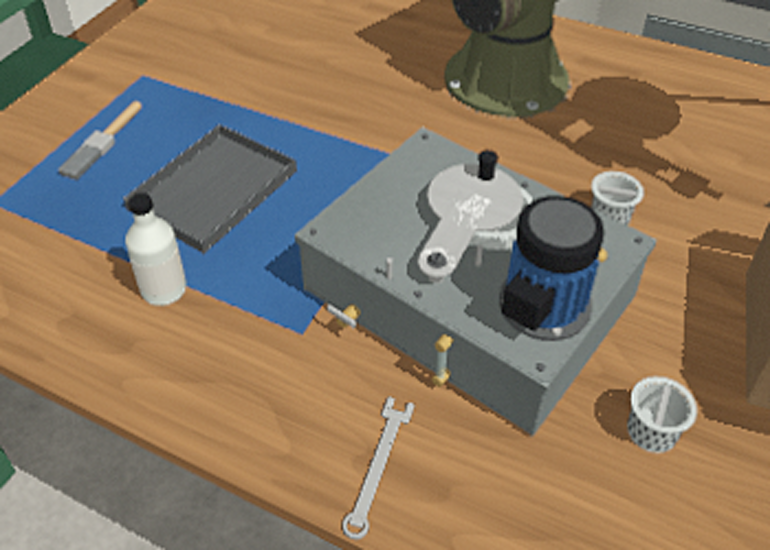

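View pics/b2.png

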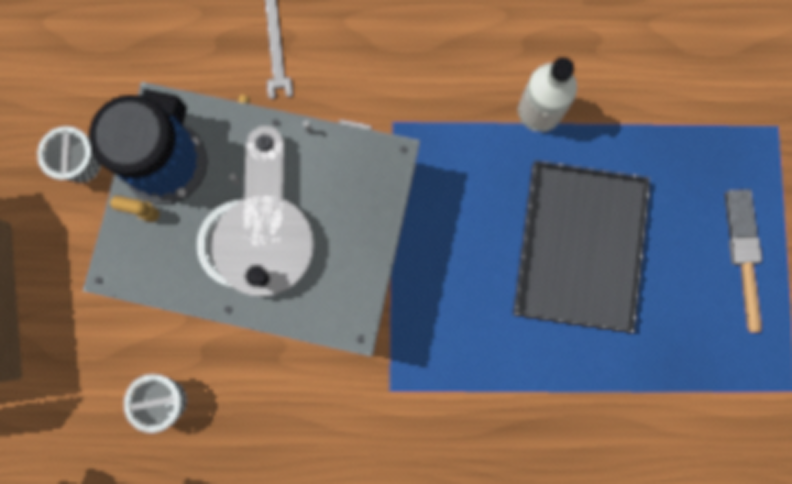

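The scene crop shows the tank, with its knob at about (312,185) in the full picture, the pivot at (288,228), the empty tray at (185,197) and the bottle at (161,226). In the top crop the cover is ajar: pivot (264,143), knob (256,277), and the port rim shows on the left side.

There are three candidate strainers in the top picture: (139,264) and (100,150) both stand on the bench, and the third is the rim under the cover at (168,193). Only the one in the port fits the description, and I'll check its size once the cover is open.

```bash
cat > h.py <<'E'
from cell import *
import cv2, numpy as np
from scipy.spatial.transform import Rotation as Rn
def T(s=None):
    s=s or read_state(); M=np.eye(4); M[:3,:3]=Rn.from_euler('xyz',s["eef_rot"]).as_matrix(); M[:3,3]=s["eef_pos"]; return M
def world(name,px,z,M=None):
    c=calibration(name); C=c["cam_to_world"] if name!="wrist" else M@np.array(c["hand_eye"])
    C=np.array(C); u=cv2.undistortPoints(np.array(px,float).reshape(-1,1,2),np.array(c["mtx"]),np.array(c["distortion"])).reshape(-1,2)
    d=np.c_[u,np.ones(len(u))]@C[:3,:3].T; o=C[:3,3]
    return o+d*((np.atleast_1d(z)-o[2])/d[:,2])[:,None]
def proj(name,P,M=None):
    c=calibration(name); C=np.array(c["cam_to_world"]) if name!="wrist" else M@np.array(c["hand_eye"])
    W=np.linalg.inv(C); return cv2.projectPoints(np.array(P,float).reshape(-1,1,3),cv2.Rodrigues(W[:3,:3])[0],W[:3,3],np.array(c["mtx"]),np.array(c["distortion"]))[0].reshape(-1,2)
E
python3 - <<'E'
from h import *
f=lambda L:np.array(L)/2.2+[70,80]
g=lambda L:np.array(L)/2.2+[90,110]
tk=world("top",f([[143,83],[418,140],[372,355],[85,292]]),130)  # (+x+y),(+x-y),(-x-y),(-x+y)
print("tank",tk.round().tolist(), tk.mean(0).round(1)); 
d=(tk[0]+tk[3]-tk[1]-tk[2]); yaw=np.arctan2(-d[0],d[1]); d2=(tk[0]+tk[1]-tk[2]-tk[3]);print("yaw",yaw,np.arctan2(d2[1],d2[0]),np.linalg.norm(d)/2,np.linalg.norm(d2)/2)
ty=world("top",f([[536,162],[652,178],[636,332],[515,315]]),28)
print("tray",ty.round().tolist(),ty.mean(0).round(1),[np.linalg.norm(ty[i]-ty[i-1]).round() for i in range(4)])
p=world("top",f([[264,143]]),164)[0];k=world("top",f([[256,277]]),202)[0]
print("pivot,knob",p.round(1),k.round(1),np.linalg.norm((p-k)[:2]),"ang",np.arctan2(*(p-k)[1::-1]))
print("scene pivot,knob",world("scene",g([[437,260],[487,156]]),[164,202]).round(1))
print("scene tray",world("scene",g([[221,128],[296,165],[203,247],[126,204]]),28).round().tolist())
print("scene tank",world("scene",g([[424,130],[654,240],[537,380],[298,236]]),130).round().tolist())
print("bottle",world("top",[[317,121+12]],0).round(),world("top",f([[564,68]]),190).round())
E
```

```text
tank [[744.0, 304.0, 130.0], [662.0, -90.0, 130.0], [362.0, -29.0, 130.0], [444.0, 367.0, 130.0]] [553.1 138.2 130. ]
yaw -0.2050643089207186 -0.20348935314227273 403.86129425120487 306.2610810633748
tray [[657.0, -273.0, 28.0], [634.0, -452.0, 28.0], [398.0, -418.0, 28.0], [423.0, -237.0, 28.0]] [ 528.2 -345.    28. ] [np.float64(237.0), np.float64(180.0), np.float64(238.0), np.float64(183.0)]
pivot,knob [646.6 120.4 164. ] [459.5 117.3 202. ] 187.18144938760156 ang 0.016461407804748418
scene pivot,knob [[648.7 120.8 164. ]
 [466.5 118.3 202. ]]
scene tray [[411.0, -403.0, 28.0], [439.0, -228.0, 28.0], [671.0, -261.0, 28.0], [647.0, -433.0, 28.0]]
scene tank [[370.0, -20.0, 130.0], [452.0, 369.0, 130.0], [745.0, 294.0, 130.0], [665.0, -84.0, 130.0]]
bottle [[ 739. -291.    0.]] [[ 747. -286.  190.]]
```

View pics/b.png

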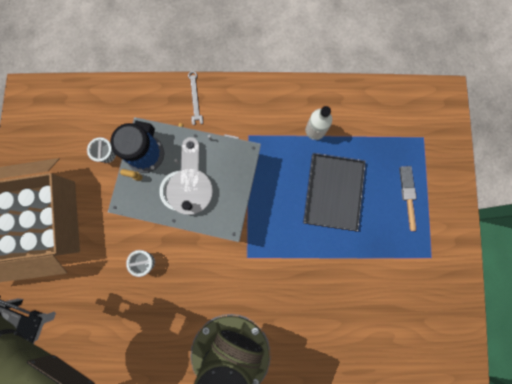

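Run:
```python
from h import *
print(proj("top",[[173,522,205]]),proj("scene",[[173,522,205]]))
print(world("top",[[70,170],[104,180],[104,275]],[[0]*3][0]).round())
```

```text
[[ 37.36247854 307.9435084 ]] [[457.07521268 163.08467137]]
[[602. 569.   0.]
 [567. 446.   0.]
 [247. 425.   0.]]
```

The full top picture shows a tall box of bottles at the left, around (30,215), so I'll swing clear of it by moving -y first and then +x towards the knob.

```bash
python3 -m jog '[[94,[0,-0.8,-0.15],-0.034],[94,[0,-0.8,-0.15],-0.034],[94,[0,-0.8,-0.15],-0.034],[94,[-0.6,-0.7,0],0],[94,[-0.65,-0.65,0],0],[94,[-0.65,-0.65,0],0],[94,[-0.65,-0.65,0],0],[94,[-0.65,-0.65,0],0],[94,[-0.65,-0.65,0],0],[94,[-0.65,-0.65,0],0],[94,[-0.65,-0.65,0],0],[94,[0,0,0],0],[94,[0,0,0],0]]' 15
python3 - <<'E'
from h import *
M=T(); w=camera("wrist"); cv2.imwrite("pics/w1.png",cv2.cvtColor(w,cv2.COLOR_RGB2BGR)); np.save("w1.npy",M); print(M.round(3).tolist())
for q in("cover_knob","strainer"):
    for r in regions_of("wrist",q): print(q,round(r["conf"],2),np.round(r["rect"]).tolist())
print("expected port,pivot,knob px",proj("wrist",[[511,147,150],[648,119,162],[462,117,202]],M).round())
E
```

```text
clock: 2.1
eef_pos: [405.6, 142.0, 227.7]
eef_rot: [-3.142, -0.001, 3.139]
wrist_force: [0.5, -0.3, -0.2]
finger_gap: 94.1
finger_force: 0.0
[[-1.0, 0.003, -0.001, 405.626], [0.003, 1.0, -0.0, 141.968], [0.001, -0.0, -1.0, 227.739], [0.0, 0.0, 0.0, 1.0]]
cover_knob 0.89 [232.0, 313.0, 157.0, 136.0]
strainer 0.83 [408.0, 62.0, 91.0, 86.0]
strainer 0.6 [304.0, 316.0, 61.0, 116.0]
expected port,pivot,knob px [[265. 316.]
 [236. 442.]
 [222. 298.]]
```

View pics/w1.png

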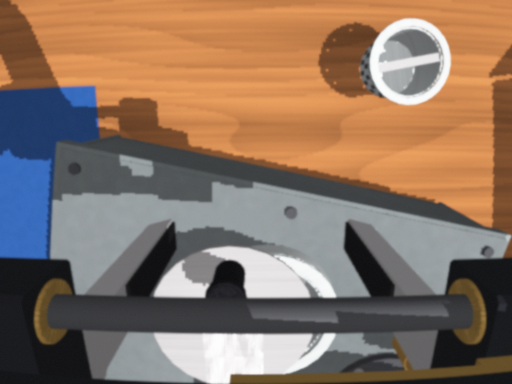

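The wrist picture shows the knob at about (229,275) between the open fingers, and the port rim peeking out on the right at (320,310). The knob's y is about 120. Descending and gripping.

```bash
python3 -m jog '[[94,[-0.55,-0.22,0],0],[94,[-0.55,-0.22,0],0],[94,[0,0,0.6],0],[94,[0,0,0.6],0],[15,[0,0,0],0],[15,[0,0,0],0],[15,[0,0,0],0],[15,[0,0,0],0],[15,[0,0,0],0],[15,[0,0,0],0],[15,[0,0,0],0],[15,[0,0,0],0]]' 15
python3 - <<'E'
from h import *
s=read_state(); p=np.array(s["eef_pos"]); print(s["eef_rot"])
P=np.array([648,119]); r=185
a0=np.arctan2(*(p[:2]-P)[::-1]); print("r now",np.linalg.norm(p[:2]-P),a0, "theta",(a0%(2*np.pi))-np.pi+.205)
r=np.linalg.norm(p[:2]-P)
th0=(a0%(2*np.pi))-np.pi+.205
prev=p[:2]
for th in np.linspace(th0,1.35,9)[1:]:
    q=P+r*np.array([np.cos(np.pi+th-.205),np.sin(np.pi+th-.205)]); d=q-prev; print(round(th,2),q.round(1),"tool units",(-d[0]/50).round(2),(d[1]/50).round(2)); prev=q
E
```

```text
clock: 3.45
eef_pos: [460.5, 120.5, 168.0]
eef_rot: [3.142, 0.0, 3.141]
wrist_force: [-0.4, 0.5, 0.3]
finger_gap: 33.1
finger_force: 0.0
[3.14158265e+00 1.05358496e-04 3.14114559e+00]
r now 187.5433531104218 3.1338130334824874 theta 0.19722037989269428
0.34 [462.2  93.5] tool units -0.03 -0.54
0.49 [467.8  67.1] tool units -0.11 -0.53
0.63 [477.1  41.8] tool units -0.19 -0.51
0.77 [490.  18.] tool units -0.26 -0.47
0.92 [506.1  -3.6] tool units -0.32 -0.43
1.06 [525.2 -22.7] tool units -0.38 -0.38
1.21 [546.8 -38.9] tool units -0.43 -0.32
1.35 [570.5 -51.8] tool units -0.47 -0.26
```

```bash
python3 -m jog '[[15,[0,0,0],0],[15,[0,0,0],0],[15,[0,0,0],0],[15,[-0.01,-0.27,0],0],[15,[-0.02,-0.27,0],0],[15,[-0.05,-0.27,0],0],[15,[-0.06,-0.26,0],0],[15,[-0.09,-0.26,0],0],[15,[-0.1,-0.25,0],0],[15,[-0.12,-0.24,0],0],[15,[-0.14,-0.23,0],0]]' 15
python3 -m jog '[[15,[-0.16,-0.22,0],0],[15,[-0.16,-0.21,0],0],[15,[-0.19,-0.19,0],0],[15,[-0.19,-0.19,0],0],[15,[-0.21,-0.16,0],0],[15,[-0.22,-0.16,0],0],[15,[-0.23,-0.14,0],0],[15,[-0.24,-0.12,0],0],[15,[0,0,0],0]]' 15
```

```text
clock: 4.55
eef_pos: [490.6, 16.9, 168.1]
eef_rot: [3.142, 0.0, 3.141]
wrist_force: [1.8, 4.0, 3.9]
finger_gap: 28.5
finger_force: 15.0
clock: 5.45
eef_pos: [571.6, -52.3, 168.0]
eef_rot: [3.141, 0.002, 3.141]
wrist_force: [3.1, 3.9, 5.9]
finger_gap: 27.6
finger_force: 14.8
```

```bash
python3 -m jog '[[50,[0,0,0],0],[50,[0,0,0],0],[50,[0,0,0],0],[50,[0,0,-0.6],0],[50,[0,0,-0.9],0],[50,[0,0,-0.8],0],[50,[0.2,0.9,0],0],[50,[0.2,0.9,0],0],[50,[0.2,0.9,0],0],[50,[0,0.9,0],0],[50,[0,0.4,0],0],[50,[0,0,0],0],[50,[0,0,0],0]]' 15
python3 - <<'E'
from h import *
M=T(); w=camera("wrist"); cv2.imwrite("pics/w2.png",cv2.cvtColor(w,cv2.COLOR_RGB2BGR)); np.save("w2.npy",M); print(M[:3,3].round(1))
for q in("strainer","strainer_bar","cover"):
    for r in regions_of("wrist",q): print(q,round(r["conf"],2),np.round(r["rect"]).tolist())
print("expected port,pivot px",proj("wrist",[[511,147,154],[648,119,162]],M).round())
E
```

```text
clock: 6.75
eef_pos: [539.9, 148.2, 282.7]
eef_rot: [-3.141, -0.0, -3.141]
wrist_force: [0.9, -0.3, -0.0]
finger_gap: 50.0
finger_force: 0.0
[539.9 148.2 282.7]
strainer 0.6 [474.0, 254.0, 74.0, 63.0]
strainer_bar 0.76 [475.0, 252.0, 75.0, 66.0]
strainer_bar 0.62 [261.0, 147.0, 135.0, 130.0]
cover 0.93 [136.0, 237.0, 245.0, 118.0]
expected port,pivot px [[257. 152.]
 [229. 292.]]
```

View pics/w2.png

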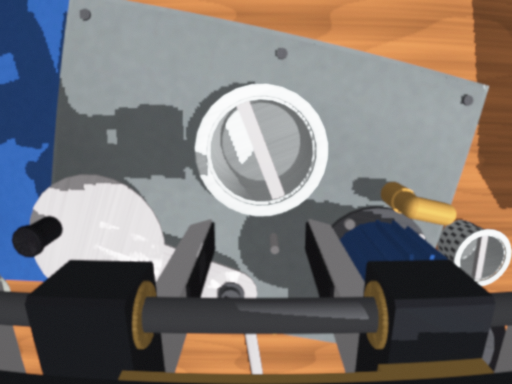

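The port is wholly uncovered. The strainer's flange is centred at about (261,149), and the bar runs from (240,104) to (277,198). I'll check the flange size and bar angle next.

Run:
```python
from h import *
M=np.load("w2.npy")
e=np.array([261.5,149.5])
c=world("wrist",[e,[195,149],[328,149],[261.5,83],[261.5,215.5]],154,M); print(c.round(1).tolist(),"dia",np.linalg.norm(c[1]-c[2]),np.linalg.norm(c[3]-c[4]))
g=cv2.cvtColor(cv2.imread("pics/w2.png"),cv2.COLOR_BGR2GRAY)
# refine: bright blob outer contour
m=(g>225).astype(np.uint8); n,l,st,_=cv2.connectedComponentsWithStats(m); i=l[149,202] or l[88,262]; cn=max(cv2.findContours((l==i).astype(np.uint8),0,cv2.CHAIN_APPROX_NONE)[0],key=len)
print("ellipse",cv2.fitEllipse(cv2.convexHull(cn)))
b=world("wrist",[[241,104],[278,197]],148,M); print(b.round(1).tolist(),np.linalg.norm(b[0]-b[1]),"mid",b.mean(0).round(1),"ang",np.arctan2(*(b[0]-b[1])[1::-1]))
# tray check from top
camera("top")
for r in regions_of("top","tray"):
    h=cv2.convexHull(np.argwhere(r["pixels"])[:,::-1].astype(np.float32)); q=cv2.minAreaRect(h); w=world("top",cv2.boxPoints(q),28); print("tray",r["conf"],w.mean(0).round(1),w.round().tolist())
```

```text
[[509.2, 150.7, 154.0], [508.6, 90.9, 154.0], [508.6, 210.5, 154.0], [451.5, 150.6, 154.0], [571.3, 150.7, 154.0]] dia 119.59371744667264 119.81105977463632
ellipse ((261.2947998046875, 149.35116577148438), (130.88189697265625, 131.75843811035156), 66.33084106445312)
[[469.2, 132.4, 148.0], [554.9, 166.3, 148.0]] 92.12441143530927 mid [512.1 149.4 148. ] ang -2.764521469487256
tray 0.8 [ 530.7 -340.4   28. ] [[421.0, -230.0, 28.0], [664.0, -265.0, 28.0], [640.0, -454.0, 28.0], [398.0, -413.0, 28.0]]
```

Flange diameter measures 120 mm, so this is the strainer meant. Its centre is (511, 150.5) and the bar lies at 0.377 rad, 0.58 rad from the tank, which is within the stated 0.6.

```bash
python3 -m jog '[[46,[0.58,0.05,0],0],[46,[0,0,0],-0.04],[46,[0,0,0],-0.04],[46,[0,0,0.6],-0.04],[46,[0,0,0.6],0],[46,[0,0,0.6],0],[46,[0,0,0.6],0],[46,[0,0,0.5],0],[46,[0,0,0.3],0],[46,[0,0,0],0]]' 25 && python3 -m jog '[[5,[0,0,0],0],[5,[0,0,0],0],[5,[0,0,0],0],[5,[0,0,0],0],[5,[0,0,0],0],[5,[0,0,0],0],[5,[0,0,0],0]]' 25
```

```text
clock: 8.05
eef_pos: [510.1, 150.4, 121.1]
eef_rot: [3.141, -0.003, -2.766]
wrist_force: [-0.6, -0.4, 0.3]
finger_gap: 45.9
finger_force: 0.0
clock: 8.75
eef_pos: [511.3, 150.8, 123.5]
eef_rot: [-3.141, 0.001, -2.765]
wrist_force: [-0.5, -3.5, 6.0]
finger_gap: 11.8
finger_force: 25.0
```

```bash
python3 -m jog '[[5,[0,0,-0.1],0],[5,[0,0,-0.2],0],[5,[0,0,-0.3],0],[5,[0,0,-0.4],0],[5,[0,0,-0.5],0],[5,[0,0,-0.5],0],[5,[0,0,-0.5],0],[5,[0,0,-0.4],0],[5,[0,0,-0.3],0],[5,[0,0,-0.2],0],[5,[0,0,0],0]]' 35
python3 - <<'E'
from h import *
w=camera("scene"); cv2.imwrite("pics/c1.png",cv2.resize(cv2.cvtColor(w,cv2.COLOR_RGB2BGR)[60:330,150:420],None,fx=2,fy=2))
s=read_state();print(s["wrist_force"],s["moment"],s["joints"])
E
```

```text
clock: 9.85
eef_pos: [511.1, 151.1, 294.1]
eef_rot: [-3.141, 0.002, -2.765]
wrist_force: [0.5, 0.2, -4.1]
finger_gap: 11.6
finger_force: 35.0
[ 1.41359370e-04  3.70034621e-02 -4.57646065e+00] [ 0.04391913 -0.00368049 -0.01041957] [ 2.18705432e-01  2.08944044e-01  1.43296098e+00  9.80069439e-05
  1.49958003e+00 -1.72886869e+00]
```

View pics/c1.png

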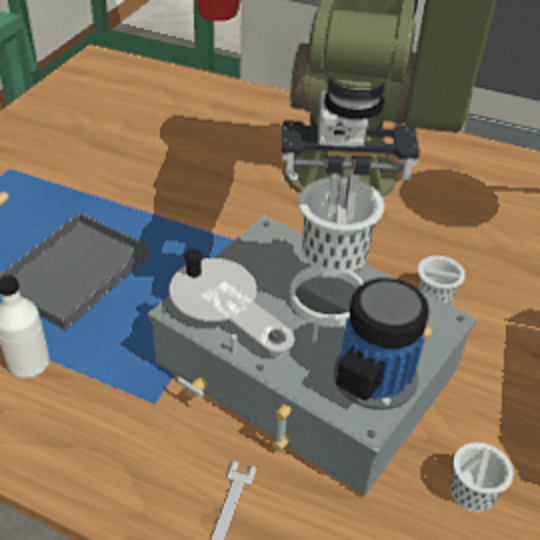

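The strainer is out of the port and hangs upright from the gripper at crop (340,225). The wrist reads about 4 N, which fits 0.35 kg plus offset. Carrying it to the tray.

```bash
python3 -m jog '[[5,[0,0,0],0.04],[5,[0,0,0],0.04],[5,[0,0,0],0.04],[5,[0,-0.2,0],0],[5,[0,-0.4,0],0],[5,[0,-0.6,0],0],[5,[-0.04,-0.7,0],0],[5,[-0.04,-0.7,0],0],[5,[-0.04,-0.7,0],0],[5,[-0.04,-0.7,0],0],[5,[-0.04,-0.7,0],0],[5,[-0.04,-0.7,0],0],[5,[-0.04,-0.7,0],0],[5,[-0.04,-0.7,0],0],[5,[-0.05,-0.7,0],0],[5,[-0.05,-0.7,0],0],[5,[0,-0.7,0],0],[5,[0,-0.5,0],0],[5,[0,-0.3,0],0],[5,[0,-0.16,0],0]]' 35
python3 -m jog '[[5,[0,0,0],0],[5,[0,0,0.3],0],[5,[0,0,0.6],0],[5,[0,0,0.6],0],[5,[0,0,0.6],0],[5,[0,0,0.6],0],[5,[0,0,0.6],0],[5,[0,0,0.4],0],[5,[0,0,0.3],0],[5,[0,0,0.15],0],[5,[0,0,0],0]]' 35
```

```text
clock: 11.9
eef_pos: [531.3, -343.1, 292.1]
eef_rot: [3.141, -0.001, -3.141]
wrist_force: [-0.0, 0.1, -4.2]
finger_gap: 11.9
finger_force: 35.0
clock: 13.0
eef_pos: [531.8, -341.5, 85.1]
eef_rot: [3.141, -0.001, -3.141]
wrist_force: [-0.3, -0.5, -3.8]
finger_gap: 11.7
finger_force: 35.0
```

```bash
python3 -m jog '[[5,[0,0,0.14],0],[5,[0,0,0.1],0],[5,[0,0,0.06],0],[5,[0,0,0],0],[5,[0,0,0],0]]' 35; python3 -m jog '[[5,[0,0,0.04],0],[5,[0,0,0],0]]' 35;  python3 -m jog '[[5,[0,0,0.03],0],[5,[0,0,0],0]]' 35
```

```text
clock: 13.5
eef_pos: [531.8, -342.1, 70.7]
eef_rot: [-3.141, 0.0, 3.141]
wrist_force: [-0.5, 0.5, -5.8]
finger_gap: 12.2
finger_force: 35.0
clock: 13.7
eef_pos: [531.7, -342.0, 68.3]
eef_rot: [3.141, -0.0, 3.141]
wrist_force: [-0.0, 0.8, -4.4]
finger_gap: 11.4
finger_force: 35.0
clock: 13.9
eef_pos: [531.7, -342.0, 66.8]
eef_rot: [3.141, -0.0, 3.141]
wrist_force: [-0.5, -0.1, -4.4]
finger_gap: 11.8
finger_force: 35.0
```

```bash
python3 -m jog '[[5,[0,0,0.02],0],[5,[0,0,0],0]]' 35; python3 -m jog '[[5,[0,0,0.02],0],[5,[0,0,0],0]]' 35;  python3 -m jog '[[5,[0,0,0.02],0],[5,[0,0,0],0]]' 35
```

```text
clock: 14.1
eef_pos: [531.9, -342.0, 66.6]
eef_rot: [-3.141, 0.0, 3.141]
wrist_force: [-3.7, 2.5, 3.7]
finger_gap: 11.4
finger_force: 35.0
clock: 14.3
eef_pos: [532.0, -342.1, 66.6]
eef_rot: [-3.141, 0.001, 3.141]
wrist_force: [-7.9, 5.9, 12.8]
finger_gap: 11.7
finger_force: 35.0
clock: 14.5
eef_pos: [532.0, -342.1, 66.5]
eef_rot: [-3.141, 0.001, 3.141]
wrist_force: [-11.1, 8.8, 21.8]
finger_gap: 11.3
finger_force: 35.0
```

The basket is on the tray floor (contact at TCP z 66.6). I'll ease off, open and rise.

```bash
python3 -m jog '[[5,[0,0,-0.04],0],[40,[0,0,0],0],[40,[0,0,0],0],[40,[0,0,0],0],[40,[0,0,0],0],[40,[0,0,-0.2],0],[40,[0,0,-0.4],0],[40,[0,0,-0.8],0],[40,[0,0,-0.9],0],[40,[0,0,-0.9],0],[40,[0,0,-0.9],0],[40,[0,0,0],0]]' 15
python3 - <<'E'
from h import *
a=camera("scene");b=camera("top");w=camera("wrist")
f=lambda x:cv2.cvtColor(x,cv2.COLOR_RGB2BGR)
A=cv2.resize(f(a)[90:290,100:360],(520,400));B=cv2.resize(f(b)[80:260,250:440],(270,256));W=cv2.resize(f(w),(270,202))
o=np.zeros((460,790,3),np.uint8);o[:400,:520]=A;o[:256,520:]=B;o[256:458,520:]=W
cv2.imwrite("pics/d.png",o)
for q in("cover","cover_knob"):
  for n in("scene","top"):
    for r in regions_of(n,q): print(n,q,round(r["conf"],2),np.round(r["rect"]).tolist())
print(T()[:3,3])
E
```

```text
clock: 15.7
eef_pos: [532.9, -342.8, 278.8]
eef_rot: [-3.135, 0.009, 3.141]
wrist_force: [-0.9, 1.5, 0.8]
finger_gap: 40.2
finger_force: 0.0
scene cover 0.96 [267.0, 210.0, 64.0, 51.0]
top cover 0.61 [222.0, 159.0, 73.0, 48.0]
scene cover_knob 0.56 [267.0, 208.0, 65.0, 53.0]
top cover_knob 0.58 [220.0, 160.0, 76.0, 48.0]
[ 531.54110195 -341.88011464  269.68499537]
```

View pics/d.png

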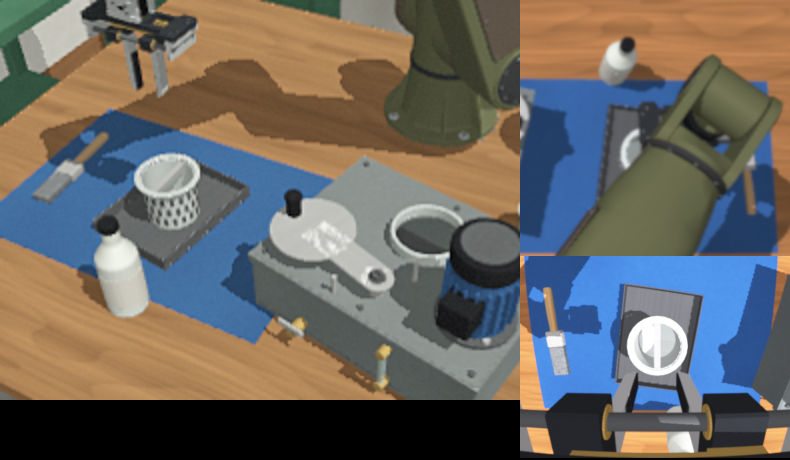

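The strainer stands upright in the tray at crop (168,190), and the bottle and brush are untouched. The cover is still open, so I'm going back to the knob at (571,-52).

```bash
python3 -m jog '[[70,[0,0.4,0],0],[70,[-0.09,0.7,0],0],[70,[-0.1,0.8,0],0],[70,[-0.1,0.9,0],0],[70,[-0.1,0.9,0],0],[70,[-0.1,0.8,0],0],[70,[-0.1,0.6,0],0],[70,[-0.1,0.4,0],0],[70,[-0.1,0.29,0],0],[70,[0,0,0],0],[70,[0,0,0],0]]' 15
python3 - <<'E'
from h import *
M=T(); print(M[:3,3].round(1))
w=camera("wrist"); cv2.imwrite("pics/w3.png",cv2.cvtColor(w,cv2.COLOR_RGB2BGR))
print(proj("wrist",[[571,-52,202],[571,-52,162]],M).round())
E
```

```text
clock: 17.15
eef_pos: [571.3, -53.1, 270.6]
eef_rot: [-3.141, -0.001, 3.141]
wrist_force: [0.3, 0.9, -0.5]
finger_gap: 70.0
finger_force: 0.0
[571.3 -53.1 270.6]
[[260. 200.]
 [260. 188.]]
```

View pics/w3.png

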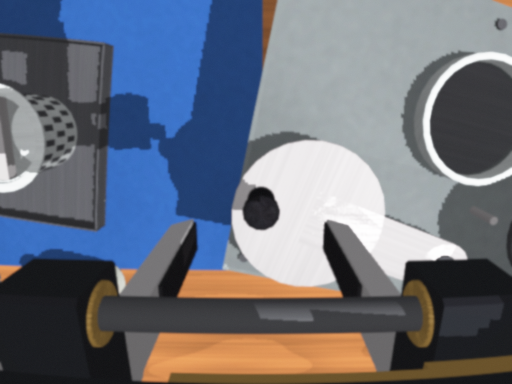

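The knob is at (261,207) and was predicted at (260,200), so it is about 3 mm further in +x. Descending and gripping.

```bash
python3 -m jog '[[70,[-0.05,0,0.5],0],[70,[0,0,0.6],0],[70,[0,0,0.6],0],[70,[0,0,0.35],0],[15,[0,0,0],0],[15,[0,0,0],0],[15,[0,0,0],0],[15,[0,0,0],0],[15,[0,0,0],0],[15,[0,0,0],0],[15,[0,0,0],0],[15,[0,0,0],0],[15,[0,0,0],0],[15,[0,0,0],0]]' 15
python3 - <<'E'
from h import *
s=read_state(); p=np.array(s["eef_pos"])
P=np.array([648,119]); r=np.linalg.norm(p[:2]-P); a0=np.arctan2(*(p[:2]-P)[::-1]); th0=(a0%(2*np.pi))-np.pi+.205; print(r,th0)
r1=187; prev=p[:2]
for k,th in enumerate(np.linspace(th0,0,21)[1:]):
    rr=r+(r1-r)*(k+1)/20
    q=P+rr*np.array([np.cos(np.pi+th-.205),np.sin(np.pi+th-.205)]); d=q-prev; print(round(th,2),q.round(1),"[15,[%.2f,%.2f,0],0],"%(-d[0]/50,d[1]/50)); prev=q
E
```

```text
clock: 18.6
eef_pos: [574.1, -52.3, 168.9]
eef_rot: [3.141, 0.001, 3.141]
wrist_force: [1.0, 3.0, 5.8]
finger_gap: 28.6
finger_force: 15.0
186.58669142723411 1.3687047744222882
1.3 [562.6 -46.9] [15,[0.23,0.11,0],0],
1.23 [551.4 -40.7] [15,[0.22,0.12,0],0],
1.16 [540.7 -33.7] [15,[0.21,0.14,0],0],
1.09 [530.5 -26.1] [15,[0.20,0.15,0],0],
1.03 [520.8 -17.7] [15,[0.19,0.17,0],0],
0.96 [511.8  -8.7] [15,[0.18,0.18,0],0],
0.89 [503.4   0.9] [15,[0.17,0.19,0],0],
0.82 [495.6  11.1] [15,[0.16,0.20,0],0],
0.75 [488.6  21.7] [15,[0.14,0.21,0],0],
0.68 [482.3  32.9] [15,[0.13,0.22,0],0],
0.62 [476.7  44.4] [15,[0.11,0.23,0],0],
0.55 [472.   56.3] [15,[0.09,0.24,0],0],
0.48 [468.1  68.4] [15,[0.08,0.24,0],0],
0.41 [465.1  80.8] [15,[0.06,0.25,0],0],
0.34 [462.9  93.4] [15,[0.04,0.25,0],0],
0.27 [461.5 106.2] [15,[0.03,0.25,0],0],
0.21 [461.1 118.9] [15,[0.01,0.26,0],0],
0.14 [461.5 131.7] [15,[-0.01,0.26,0],0],
0.07 [462.8 144.5] [15,[-0.03,0.25,0],0],
0.0 [464.9 157.1] [15,[-0.04,0.25,0],0],
```

```bash
python3 -m jog '[[15,[0.23,0.11,0],0],[15,[0.22,0.12,0],0],[15,[0.21,0.14,0],0],[15,[0.2,0.15,0],0],[15,[0.19,0.17,0],0],[15,[0.18,0.18,0],0],[15,[0.17,0.19,0],0],[15,[0.16,0.2,0],0],[15,[0.14,0.21,0],0],[15,[0.13,0.22,0],0],[15,[0.11,0.23,0],0],[15,[0.09,0.24,0],0],[15,[0.08,0.24,0],0],[15,[0.06,0.25,0],0],[15,[0.04,0.25,0],0],[15,[0.03,0.25,0],0],[15,[0.01,0.2,0],0],[15,[0,0.15,0],0],[15,[0,0.1,0],0],[15,[0,0,0],0]]' 15; python3 -m jog '[[15,[-0.01,0.1,0],0],[15,[-0.02,0.1,0],0],[15,[0,0,0],0]]' 15; python3 -m jog '[[15,[-0.02,0.1,0],0],[15,[0,0,0],0]]' 15
```

```text
clock: 20.6
eef_pos: [461.4, 128.0, 168.2]
eef_rot: [3.141, -0.001, -3.141]
wrist_force: [-2.1, -1.6, -1.8]
finger_gap: 28.3
finger_force: 15.0
clock: 20.9
eef_pos: [462.9, 138.0, 168.2]
eef_rot: [3.141, -0.001, 3.142]
wrist_force: [-3.4, 0.8, -3.1]
finger_gap: 28.2
finger_force: 15.0
clock: 21.1
eef_pos: [463.9, 142.9, 168.2]
eef_rot: [3.141, -0.0, -3.142]
wrist_force: [-2.4, 0.4, -5.0]
finger_gap: 28.2
finger_force: 15.0
```

```bash
python3 -m jog '[[15,[-0.02,0.1,0],0],[15,[0,0.06,0],0],[15,[0,0,0],0]]' 15; for i in 1 ; do python3 -m jog '[[15,[-0.01,0.06,0],0],[15,[0,0,0],0]]' 15; done; python3 -m jog '[[15,[-0.01,0.04,0],0],[15,[0,0,0],0]]' 15; python3 -m jog '[[15,[0,0.04,0],0],[15,[0,0,0],0]]' 15
```

```text
clock: 21.4
eef_pos: [465.2, 150.8, 168.2]
eef_rot: [3.141, 0.0, 3.142]
wrist_force: [1.5, -0.8, -9.4]
finger_gap: 28.5
finger_force: 15.0
clock: 21.6
eef_pos: [465.5, 153.7, 168.3]
eef_rot: [3.141, -0.0, 3.141]
wrist_force: [1.0, 0.2, -8.8]
finger_gap: 28.3
finger_force: 15.0
clock: 21.8
eef_pos: [465.8, 155.7, 168.3]
eef_rot: [3.142, -0.001, 3.141]
wrist_force: [-1.4, -1.1, -8.8]
finger_gap: 28.6
finger_force: 15.0
clock: 22.0
eef_pos: [466.0, 157.7, 168.3]
eef_rot: [3.142, 0.0, 3.141]
wrist_force: [0.8, -1.3, -11.3]
finger_gap: 28.6
finger_force: 15.0
```

Not at the stop yet, so I'll continue in 2 mm steps.

```bash
python3 -m jog '[[15,[-0.01,0.04,0],0],[15,[0,0,0],0]]' 15; python3 -m jog '[[15,[-0.01,0.04,0],0],[15,[0,0,0],0]]' 15; python3 -m jog '[[15,[-0.01,0.04,0],0],[15,[0,0,0],0]]' 15
```

```text
clock: 22.2
eef_pos: [466.0, 158.7, 168.3]
eef_rot: [-3.14, -0.002, 3.141]
wrist_force: [-4.9, -9.2, -8.0]
finger_gap: 28.8
finger_force: 15.0
clock: 22.4
eef_pos: [466.0, 158.8, 168.1]
eef_rot: [-3.136, -0.003, 3.141]
wrist_force: [-9.4, -25.3, -3.8]
finger_gap: 28.4
finger_force: 15.0
clock: 22.6
eef_pos: [466.1, 160.5, 168.1]
eef_rot: [-3.135, -0.005, 3.141]
wrist_force: [-13.7, -30.3, -0.6]
finger_gap: 31.5
finger_force: 15.0
```

The stop is reached: y holds at 158.8 while the force climbs to 25–30 N. Releasing and rising.

```bash
python3 -m jog '[[15,[0,-0.04,0],0],[60,[0,0,0],0],[60,[0,0,0],0],[60,[0,0,0],0],[60,[0,0,0],0],[60,[0,0,-0.3],0],[60,[0,0,-0.6],0],[60,[0,0,-0.7],0],[60,[0,0,-0.6],0],[60,[0.5,0,0],0],[60,[0.8,0,0],0],[60,[0.5,0,0],0],[60,[0,0,0],0],[60,[0,0,0],0]]' 15
python3 - <<'E'
from h import *
M=T(); w=camera("wrist"); b=camera("top"); a=camera("scene")
f=lambda x:cv2.cvtColor(x,cv2.COLOR_RGB2BGR)
o=np.zeros((560,790,3),np.uint8); o[:300,:400]=cv2.resize(f(w),(400,300)); o[:300,400:790]=cv2.resize(f(b)[90:270,100:334],(390,300)); o[300:560,:400]=cv2.resize(f(a)[120:289,110:370],(400,260)); o[300:560,400:790]=cv2.resize(f(b)[90:260,200:455],(390,260))
cv2.imwrite("pics/e.png",o); cv2.imwrite("pics/e_w.png",f(w)); print(M.round(3)[:3,3])
for q in ("cover","cover_knob"):
    for r in regions_of("wrist",q): print(q,r["conf"],np.round(r["rect"]))
R=np.array([[np.cos(-.205),-np.sin(-.205)],[np.sin(-.205),np.cos(-.205)]])
k=np.r_[np.array([648,119])+R@[-185,0],202]; print("expected knob at 0",k,proj("wrist",[k,[*k[:2],162],[511,147,162]],M).round())
E
```

```text
clock: 24.0
eef_pos: [377.7, 161.8, 279.1]
eef_rot: [3.141, 0.002, -3.141]
wrist_force: [0.1, -0.1, -0.2]
finger_gap: 59.9
finger_force: 0.0
[377.728 161.799 279.054]
cover 0.91 [249. 314. 130. 117.]
cover_knob 0.58 [247. 315. 128. 120.]
expected knob at 0 [466.87371786 156.65992458 202.        ] [[252. 299.]
 [253. 277.]
 [244. 316.]]
```

View pics/e.png

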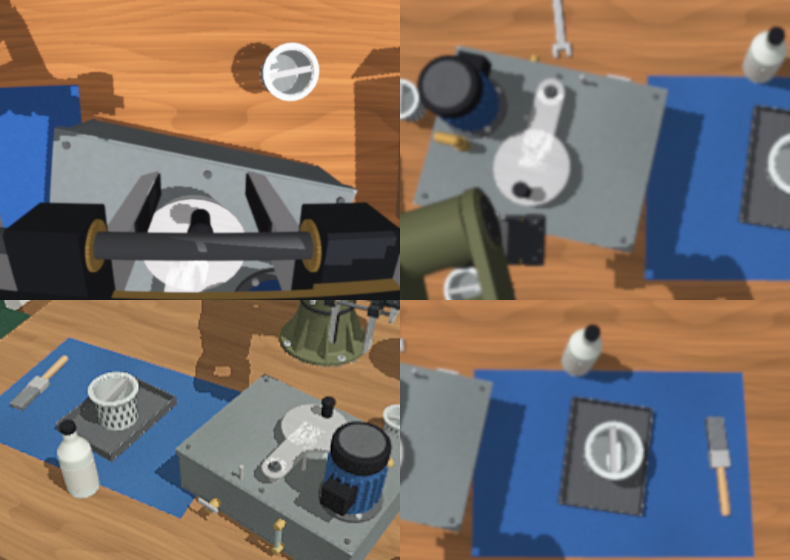

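The cover is home with no rim showing: knob at crop (522,190), disc centred over the port. The strainer is upright in the tray, the bottle and brush stand where they were, and the robot is clear.

```bash
python3 -c "
from cell import *
print(sign_off())"
```

```text
the job is handed in; nothing more can be done
None
```

The job is handed in at about 24 s of the 72 s allowed: the strainer stands upright in the drip tray, the cover is back against its stop (felt as a 25–30 N rise at the knob), and the bottle and brush look undisturbed in the final pictures; no verdict came back.

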